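# Dock a loaded tube rack in the reader bay

## Task

Slide the loaded red tube rack along the bench into the reader's docking bay, pushing it fully home against the end stop without lifting or tipping it. Then swing the yellow gate fully shut behind it and let go, leaving the cup, the reagent bottle and the swab jar where they are.

Things in the scene. Friction and masses are not known exactly. Their poses are not given: they have to be found in the camera images.
- rack: Loose red tube rack, 160 mm long (its x), 100 wide (y), 45 high, about 0.55 kg; origin at the centre of its underside, z up. Capped tubes stuck fast in it rise to 88 mm above the bench, only at x from -6 to +70 mm; the -x part of its top is bare. It starts outside the bay's mouth, +x end roughly towards the bay: push on its flat -x end.
- bay: Fixed docking bay of a tube reader on the bench. Origin: the spot on the bench where the rack's origin lies when home; x points into the bay (rack x lies along it), z up. Two aluminium guides 30 mm high, inner faces at y = +-54 mm (4 mm play each side), run from x = -40 to +80 mm; flared plates of that height widen the mouth to y = +-78 mm at x = -76 mm.
- bay_stop (a point): Middle of the bay's black end stop face, at bay x = +80 mm, 20 mm above the bench; the stop is 40 mm high. The rack's +x end rests against it when home. The white reader housing behind it (bay x = 90 to 160 mm, 150 mm wide) is 120 mm high.
- gate (a joint): Angle of the yellow gate (rad): 0 = fully shut, its bar lying across the bay's mouth behind the rack clear of a rack that is fully home (bar by 9 mm, grip post by 6 mm); positive = open, up to 2.3. At angle a the bar points from its hinge along (-sin a, cos a) in the bay's x, y. Light friction (about 0.1 N m) holds it where it is left. Starts wide open.
- gate_hinge (a point): The gate's vertical hinge axis, at bay x = -94 mm, y = -86 mm; the point lies 45 mm above the bench.
- gate_post (a point): Top centre of the gate's black upright grip post: 16 mm diameter, from the bar up to 97 mm above the bench, 121 mm from the hinge axis. The yellow bar is 10 mm thick, 15 to 35 mm above the bench, and ends 8 mm beyond the post's axis. It is free to be pushed or pinched.
- cup: White open plastic cup, 72 mm across, 95 mm high; origin at the centre of its underside. Bystander.
- reagent: Amber bottle with black cap and yellow label, 48 mm across, 95 mm high; origin at the centre of its underside. Bystander.
- swabs: Pale round jar of swabs, 70 mm across, 85 mm high, swabs up to 140 mm; origin at the centre of its underside. Bystander.
Things that resemble listed ones, but are neither listed nor needed, are in the scene too. Of the things that look like the rack, take the one that is farthest to the robot's right at the start.

How it is judged:
By the outcome, as a careful person would: the job done as asked, in the order asked, and still so for the second after the job is handed in, with the robot touching nothing.
It also fails if it takes over 64 s, if anything falls off the work surface, if the arm or the gripper's body presses on something with over 40 N, if the wrist force passes 120 N, or if a joint passes its speed limit or range.

## Robot

A 6-joint arm with a two-finger parallel gripper is mounted at the origin on the work surface. World frame = base frame: x ahead of the robot, y to its left, z up, the work surface at z = 0. Lengths are in mm, angles in degrees, forces in N, time in s.
With the tool pointing down it reaches from about 325 to 925 mm from the base axis. Payload 3.1 kg.
Tool frame: the origin (TCP) lies at the very end of the fingers, on their centre line; the grasp point (between the pads) lies grasp_offset behind it (grasp_offset is the distance from the TCP to the grasp point, in mm); z points along the fingers, y is the line along which they close (so a half turn about z gives the same grasp; the last joint's range is limited). The gripper opens to 85 mm and grips with 20 to 120 N. Pads are 22 mm wide; open, the fingers measure 114 mm over their backs; the gripper's body (76 mm by 85 mm) begins 54 mm behind the grasp point. The pads swing forward as they close: fully open they stand 13 mm farther back than shut.
Start: joints at [68.113, 12.427, 92.441, -0, 75.132, -6.429], TCP at [166.567, 602.407, 231.3] pointing down, gripper open.
Joint ranges: [-157.48, 157.48], [-44.54, 120.13], [17.64, 146.25], [-64.5, 244.5], [7.68, 150.69], [-147.95, 147.95]. Speed limits (degrees/s): [159.86, 159.86, 180, 180, 180, 180].

## Interface

Orientations are given as [roll, pitch, yaw] about the fixed x, y, z axes, in that order (R = Rz(yaw) Ry(pitch) Rx(roll)).
In Python, from station import * gives the robot as it stands. Calls block until the motion is done:
- goto(position, orientation): joint-space move of the TCP to a pose.
- move_l(position, attitude=None, speed=150): straight line of the TCP; attitude=None keeps the orientation; speed is the mean speed in mm/s.
- move_j(angles): joint-space move.
- grip(opening, squeeze=None): finger opening in mm; squeeze is the grip in N (None keeps the last); returns when the fingers have stopped.
- wait(seconds).
- solve_ik(position, orientation): joint angles nearest the present ones, or None.
- get_obs(): the state.
- get_image(name): name is "side" or "top"; returns the picture (420x560x3 uint8, red, green, blue); there is no depth.
- get_calibration(name): a dict with "fx", "fy", "cx", "cy" (pixels), "D" ([k1, k2, p1, p2, k3] as OpenCV has them; the pictures are not rectified), "R" (3x3) and "t" (3): a world point X has camera coordinates R X + t. Camera axes: x right, y down, z forward; pixel columns grow to the right and rows downward; lengths in mm; the calibration is good to about 2 mm. A picture is of the moment at which its call begins. get_calibration takes no time and is no camera call.
A pose or a line that the arm cannot do raises Unreachable and nothing moves.
- sign_off(): hands the job in; it is judged then, once.
Trained networks look in the newest picture that a camera, given by its name, has taken for a name from the list of things; names that differ only in an ending like _2 or _b are one class to them, and where a whole thing is asked for, a point or a joint stands for the part that bears it (a point fixed in the world has none). Each returns a list of dicts, best first, with "score" (0 to 1); they miss things now and then, are a little off and sometimes report something else, mostly with a low value. They report only what shows in the picture. A call takes as long as a camera call. They do not tell look-alikes from the thing itself.
- spot_in(name, camera): "extent" ([centre column, centre row, width, height] in pixels, round what is visible of it).
- regions_of(name, camera): "region" (420x560 bool, what is visible of it) and "extent" ([centre column, centre row, width, height] in pixels, round what is visible of it).
The state is a dict: "t": time; "joint_pos": joint angles; "qvel": joint speeds; "effort": joint torques, N m; "tcp_pos": TCP position; "ee_rot": TCP orientation; "wrist_force": force on the tool from outside, world axes, zero at the start; "moment": the same for the moment, N m; "grip_width": finger opening in mm; "grip_force": force on a finger pad.
Only numpy, scipy, OpenCV 4.12 (cv2) and the standard library are available. Lean on these libraries where they do the work, as an engineer would, in place of code of your own. Each camera call takes 0.05 s, during which the arm holds its last target. There are 200 camera calls.

## Working session

There is one attempt and no reset: what is moved stays moved. The work goes in short steps, each a Python script; the robot and the scene stay as the last script left them, time stands still between calls to the robot, and variables do not carry over. Pictures are saved under pics/ and viewed, at most 10 in all, crops included, and the job is handed in when it is done.

```bash
mkdir -p pics; ls
python3 - <<'E'
from station import *
import cv2,numpy as np
ims=[]
for c in ("top","side"):
    im=get_image(c); cv2.imwrite(f"pics/{c}0.png",im[:,:,::-1])
    k=get_calibration(c); print(c,k)
    for n in ("rack","bay","gate","gate_post","cup","reagent","swabs"):
        print(n,[(round(d["score"],2),np.round(d["extent"]).tolist()) for d in spot_in(n,c)])
o=get_obs();print(o["t"],o["tcp_pos"],o["ee_rot"],o["grip_width"])
print([ (k) for k in globals() if 'off' in k])
E
```

```text
pics
top {'fx': 463.4086553210271, 'fy': 463.4086553210271, 'cx': 292.97863617849055, 'cy': 209.55009535100774, 'D': array([0.01150065, 0.        , 0.        , 0.        , 0.        ]), 'R': array([[ 0.02700166, -0.9996263 , -0.00426196],
       [-0.99581297, -0.02652567, -0.08748101],
       [ 0.08733526,  0.00660625, -0.99615707]]), 't': array([  86.89347432,  559.84235924, 1131.08941568])}
rack [(0.72, [400.0, 316.0, 73.0, 50.0]), (0.68, [432.0, 238.0, 73.0, 52.0]), (0.67, [367.0, 116.0, 56.0, 68.0])]
bay [(0.91, [290.0, 222.0, 168.0, 96.0]), (0.54, [250.0, 146.0, 20.0, 23.0])]
gate [(0.84, [346.0, 187.0, 63.0, 26.0])]
gate_post [(0.62, [352.0, 185.0, 48.0, 20.0]), (0.5, [292.0, 225.0, 170.0, 97.0])]
cup [(0.57, [451.0, 144.0, 41.0, 30.0])]
reagent [(0.83, [249.0, 146.0, 21.0, 23.0]), (0.45, [152.0, 256.0, 39.0, 32.0]), (0.44, [293.0, 221.0, 168.0, 97.0])]
swabs [(0.72, [149.0, 257.0, 46.0, 34.0])]
side {'fx': 480.10468642722134, 'fy': 480.10468642722134, 'cx': 279.1799112286628, 'cy': 207.13172019502667, 'D': array([0.04177342, 0.        , 0.        , 0.        , 0.        ]), 'R': array([[ 0.99574758, -0.0921149 , -0.00126518],
       [-0.04682124, -0.49420726, -0.86808234],
       [ 0.07933806,  0.86445013, -0.49641862]]), 't': array([-544.95546179,  160.36361414, 1261.7149389 ])}
rack [(0.95, [264.0, 308.0, 49.0, 77.0]), (0.92, [183.0, 296.0, 48.0, 62.0]), (0.62, [381.0, 260.0, 75.0, 51.0])]
bay [(0.91, [274.0, 220.0, 96.0, 105.0])]
gate [(0.57, [306.0, 256.0, 29.0, 34.0])]
gate_post [(0.88, [307.0, 258.0, 25.0, 35.0])]
cup [(0.85, [375.0, 307.0, 35.0, 48.0])]
reagent [(0.55, [328.0, 203.0, 16.0, 33.0])]
swabs [(0.79, [234.0, 172.0, 17.0, 37.0]), (0.29, [309.0, 255.0, 30.0, 31.0])]
0.8 [166.57812278 602.43191389 231.33459933] [1.79995515e+02 8.14250237e-04 1.64542579e+02] 85.4242332156045
['sign_off', 'grasp_offset']
```

View pics/top0.png

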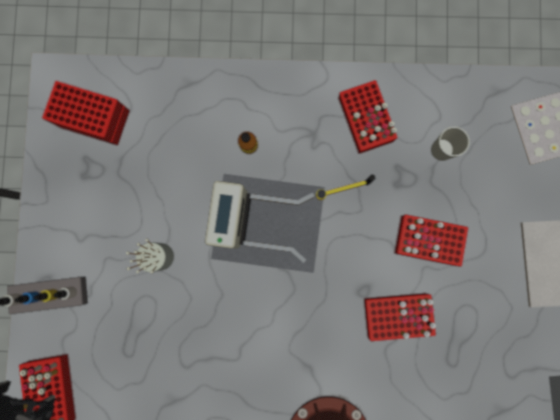

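View pics/side0.png

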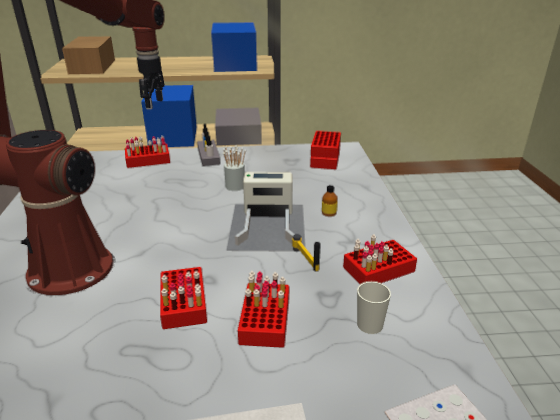

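Candidates for the rack in the top view are (432,238), (400,316), (367,116), (85,110, empty) and (45,390). Image right is the robot's right, so it's (432,238), with its tubes at the bay-side end. The bay is at (265,222), opening to the right, with the gate hinge at (321,193) and its post at (371,180). I'll check this in a close crop.

```bash
cat > h.py <<'E'
from station import *
import cv2,numpy as np
def pix(c,X):
    k=get_calibration(c);K=np.array([[k["fx"],0,k["cx"]],[0,k["fy"],k["cy"]],[0,0,1]])
    return cv2.projectPoints(np.atleast_2d(np.float64(X)),cv2.Rodrigues(np.array(k["R"]))[0],np.array(k["t"]),K,np.array(k["D"]))[0][:,0]
def world(c,uv,z):
    k=get_calibration(c);K=np.array([[k["fx"],0,k["cx"]],[0,k["fy"],k["cy"]],[0,0,1]]);R=np.array(k["R"]);t=np.array(k["t"])
    n=cv2.undistortPoints(np.float64(uv).reshape(-1,1,2),K,np.array(k["D"]))[:,0]
    d=np.c_[n,np.ones(len(n))]@R; o=-R.T@t
    return o+d*((z-o[2])/d[:,2])[:,None]
E
python3 - <<'E'
from h import *
im=get_image("top"); b=im[165:290,200:480][:,:,::-1]
cv2.imwrite("pics/crop1.png",cv2.resize(b,None,fx=2.85,fy=2.85,interpolation=cv2.INTER_CUBIC))
for n in("rack","cup","reagent","swabs","gate"):
  for d in regions_of(n,"top"):
    m=d["region"].astype(np.uint8); 
    r=cv2.minAreaRect(cv2.findNonZero(m)); bx=cv2.boxPoints(r)
    print(n,round(d["score"],2),np.round(d["extent"]),np.round(bx).tolist(),np.round(world("top",bx,45)[:,:2]).tolist())
E
```

```text
rack 0.83 [369. 115.  60.  72.] [[336.0, 93.0], [378.0, 78.0], [400.0, 139.0], [358.0, 154.0]] [[852.0, 1.0], [892.0, -103.0], [737.0, -158.0], [698.0, -56.0]]
rack 0.75 [399. 317.  76.  49.] [[363.0, 297.0], [432.0, 292.0], [436.0, 337.0], [367.0, 342.0]] [[348.0, -73.0], [366.0, -239.0], [261.0, -248.0], [243.0, -83.0]]
rack 0.62 [433. 239.  79.  58.] [[392.0, 253.0], [401.0, 212.0], [471.0, 227.0], [462.0, 268.0]] [[455.0, -141.0], [557.0, -162.0], [525.0, -332.0], [424.0, -310.0]]
cup 0.96 [450. 142.  37.  32.] [[426.0, 149.0], [454.0, 121.0], [475.0, 142.0], [447.0, 170.0]] [[716.0, -222.0], [788.0, -291.0], [736.0, -342.0], [665.0, -273.0]]
reagent 0.55 [250. 145.  21.  22.] [[234.0, 136.0], [250.0, 128.0], [261.0, 149.0], [244.0, 157.0]] [[735.0, 254.0], [757.0, 213.0], [705.0, 186.0], [683.0, 226.0]]
swabs 0.91 [153. 258.  39.  33.] [[136.0, 242.0], [173.0, 242.0], [173.0, 271.0], [136.0, 271.0]] [[466.0, 482.0], [468.0, 392.0], [398.0, 388.0], [396.0, 478.0]]
gate 0.87 [351. 183.  53.  21.] [[325.0, 191.0], [373.0, 174.0], [376.0, 181.0], [328.0, 198.0]] [[604.0, 24.0], [648.0, -94.0], [632.0, -100.0], [587.0, 17.0]]
```

View pics/crop1.png

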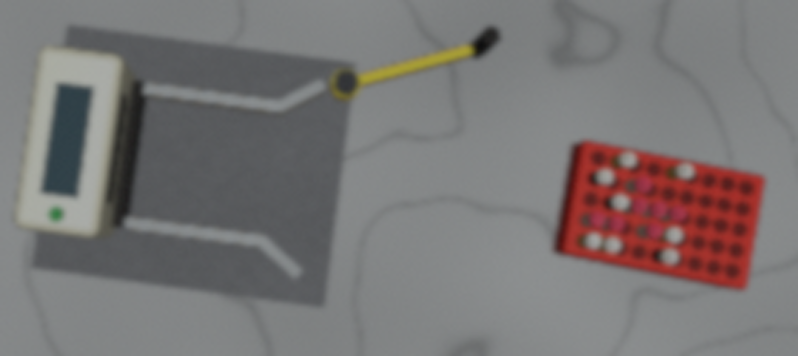

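The crop shows the chosen rack, with its bare end at crop (755,230) and tubes toward the bay. The bay guides, housing corners and hinge (345,82) are clear, so I'll fit both poses.

```bash
cat >> h.py <<'E'
from scipy.optimize import least_squares
def fit(pts,uv,x0,c="top"):
    pts=np.float64(pts)
    def place(p): a=p[2];return np.c_[p[0]+np.cos(a)*pts[:,0]-np.sin(a)*pts[:,1],p[1]+np.sin(a)*pts[:,0]+np.cos(a)*pts[:,1],pts[:,2]]
    s=least_squares(lambda p:(pix(c,place(p))-uv).ravel(),x0,loss="soft_l1",x_scale=[100,100,1])
    return s.x,s.fun.reshape(-1,2)
E
python3 - <<'E'
from h import *
P=[(-94,-86,45),(160,-75,120),(90,-75,120),(90,75,120),(160,75,120),(-76,-80,30),(-76,80,30),(-40,-58,30),(-40,58,30)]
U=np.array([(345,82),(42,47),(125,57),(100,236),(15,225),(322,80),(298,274),(282,107),(262,240)])/2.85+[200,165]
p,r=fit(P,U,[500,130,1.5]);print("bay",p,np.degrees(p[2]));print(r.round(1).tolist())
P=[(-80,-50,45),(-80,50,45),(80,-50,0),(80,50,0)]
U=np.array([(764,176),(745,290),(574,142),(555,251)])/2.85+[200,165]
p,r=fit(P,U,[490,-236,1.5]);print("rack",p,np.degrees(p[2]));print(r.round(1).tolist())
print("post",world("top",np.array([[487/2.85+200,39/2.85+165]]),97))
print(grasp_offset)
E
```

```text
bay [520.89671977 134.26632806   1.46533725] 83.95764007110188
[[0.9, -0.1], [-1.0, -1.5], [-0.1, -1.0], [-0.6, 1.1], [-1.3, 0.9], [1.1, 2.8], [1.2, -1.2], [-0.4, 0.1], [0.5, -0.1]]
rack [ 490.53377757 -241.14338487    1.38914366] 79.59206887164393
[[1.4, -0.1], [0.8, 0.3], [-0.9, -0.3], [-1.6, 0.1]]
post [[628.59442463 -79.53998929  97.        ]]
18.700000000000003
```

```bash
cat >> h.py <<'E'
BAY=np.array([520.9,134.3]);A=83.96
def fr(o,a,x,y,z):
    a=np.radians(a);return [o[0]+np.cos(a)*x-np.sin(a)*y,o[1]+np.sin(a)*x+np.cos(a)*y,z]
def bay(x,y,z): return fr(BAY,A,x,y,z)
def inbay(p): d=np.array(p[:2])-BAY;a=np.radians(A);return np.array([np.cos(a)*d[0]+np.sin(a)*d[1],-np.sin(a)*d[0]+np.cos(a)*d[1]])
def wf():
    o=get_obs();f=o["wrist_force"];return round(o["t"],1),np.round(inbay(o["tcp_pos"]),1),np.round(f,1)
E
python3 - <<'E'
from h import *
o=np.array([490.5,-241.1]);r=79.6
for y in (r,r-180):
    print(y,solve_ik(fr(o,r,-130,0,220),[180,0,y]),solve_ik(bay(-91,0,12),[180,0,y+A-r]))
j=[s for s in (r,r-180)]
Y=min((y for y in j if solve_ik(bay(-91,0,12),[180,0,y+A-r]) is not None),key=lambda y:abs(solve_ik(bay(-91,0,12),[180,0,y+A-r])[5]))
print(Y)
grip(72)
goto(fr(o,r,-130,0,220),[180,0,Y]); move_l(fr(o,r,-130,0,14),speed=200); print(wf())
x=-110
while x<-80:
    x+=3; move_l(fr(o,r,x,0,14),speed=40); w=wf()
    if np.linalg.norm(w[2][:2])>1.2: break
print(x,w)
im=get_image("top"); b=im[165:290,300:500][:,:,::-1]
cv2.imwrite("pics/crop2.png",cv2.resize(b,None,fx=4,fy=4,interpolation=cv2.INTER_CUBIC))
E
```

```text
79.6 [-45.06351837   9.3962708   97.21841314   0.          73.38531606
 -34.66351837] [-2.94299285e+00  1.65282591e+01  1.14682389e+02 -2.54444375e-14
  4.87893517e+01  3.09700715e+00]
-100.4 [-4.50635184e+01  9.39627080e+00  9.72184131e+01 -2.54444375e-14
  7.33853161e+01  1.45336482e+02] None
79.6
(6.1, array([-5.07e+02, -5.00e-01]), array([ 0.8,  0.2, -0.3]))
-89 (8.3, array([-465.4,   -2.5]), array([-0.8, -1.5,  0.3]))
```

View pics/crop2.png

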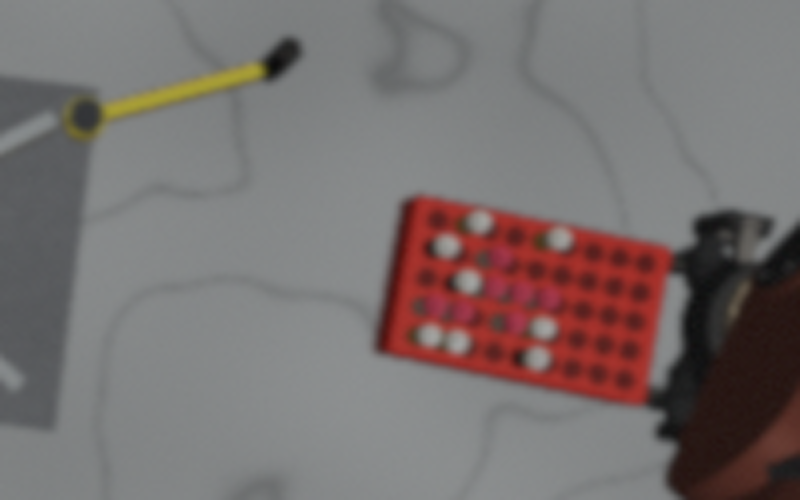

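Fingers are seated on the rack's bare −x end, roughly centred (crop contacts at about (680,260) and (655,397)). I'll push it to just short of the mouth, straightening it on the way.

Run:
```python
from h import *
move_l(bay(-400,-2,14),[180,0,81.5],speed=50);print(wf())
move_l(bay(-330,-1,14),[180,0,A],speed=50);print(wf())
move_l(bay(-270,0,14),speed=60);print(wf())
im=get_image("top"); b=im[165:290,230:430][:,:,::-1]
cv2.imwrite("pics/crop3.png",cv2.resize(b,None,fx=4,fy=4,interpolation=cv2.INTER_CUBIC))
```

```text
(9.8, array([-399.8,   -1.9]), array([ 0. , -0.6,  1.9]))
(11.4, array([-329.7,   -0.9]), array([0.3, 0.5, 0.6]))
(12.6, array([-269.7,    0. ]), array([-1. ,  0.8,  1. ]))
```

View pics/crop3.png

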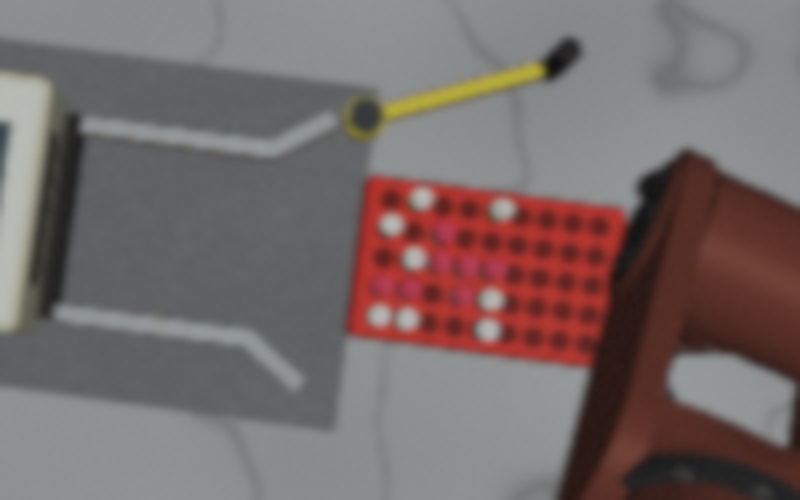

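The rack is straight and centred on the bay: its edges line up inside the guide bends at (270,150) and (248,330). I'll push it home with force watching.

Run:
```python
from h import *
u=np.array([np.cos(np.radians(A)),np.sin(np.radians(A))])
def f(): return -get_obs()["wrist_force"][:2]@u
x=-270
while x<-104:
    x+=20 if x<-130 else 4; move_l(bay(x,0,14),speed=60); F=f(); print(x,round(F,1),end='; ')
    if F>12: break
while F<14 and x<-75:
    x+=2; move_l(bay(x,0,14),speed=30); F=f(); print(x,round(F,1),end='; ')
print(wf())
im=get_image("top"); b=im[165:290,200:400][:,:,::-1]
cv2.imwrite("pics/crop4.png",cv2.resize(b,None,fx=4,fy=4,interpolation=cv2.INTER_CUBIC))
```

```text
-250 1.1; -230 -0.1; -210 -0.3; -190 -0.5; -170 -0.2; -150 -0.7; -130 0.4; -126 -0.5; -122 0.2; -118 0.9; -114 -0.0; -110 0.5; -106 1.3; -102 0.1; -100 1.7; -98 1.6; -96 2.7; -94 2.4; -92 2.7; -90 0.9; -88 8.2; -86 15.5; (19.7, array([-89.6,   0. ]), array([ -2.2, -15.4,   2.8]))
```

View pics/crop4.png

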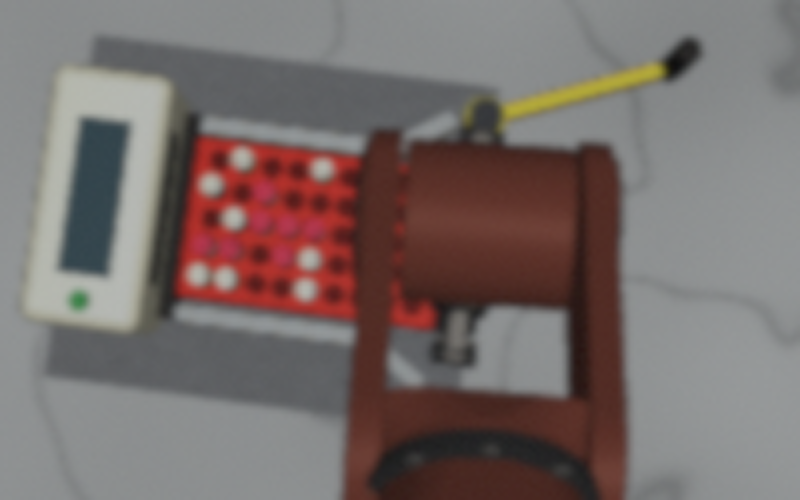

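Contact force rose sharply at TCP −89.6, which is where it should be at home, and the crop shows the rack flush on the black stop at (185,215). Next I'll retreat and measure the gate.

Run:
```python
from h import *
move_l(bay(-160,0,14),speed=80); move_l(bay(-160,0,180),speed=200); grip(0)
a=1.95; H=np.array([-94,-86])
def tool(a,back,z):
    post=H+121*np.array([-np.sin(a),np.cos(a)]); t=np.array([np.cos(a),np.sin(a)])
    q=post-back*t; return bay(q[0],q[1],z),[180,0,A+np.degrees(a)]
print(solve_ik(*tool(a,40,150)),solve_ik(*tool(0,19,58)))
goto(*tool(a,40,150)); 
im=get_image("top"); 
b=im[165:290,200:400][:,:,::-1]
cv2.imwrite("pics/crop5.png",cv2.resize(b,None,fx=4,fy=4,interpolation=cv2.INTER_CUBIC)); print(wf())
```

```text
[ -12.29625734   22.15842341   89.26165256    0.           68.57992403
 -117.98302739] [-5.38499749e+00  7.49043653e+00  1.19209147e+02 -2.54444375e-14
  5.33004165e+01  6.55002508e-01]
(24.3, array([-191.5, -167.8]), array([ 0.2,  0.1, -0.4]))
```

View pics/crop5.png

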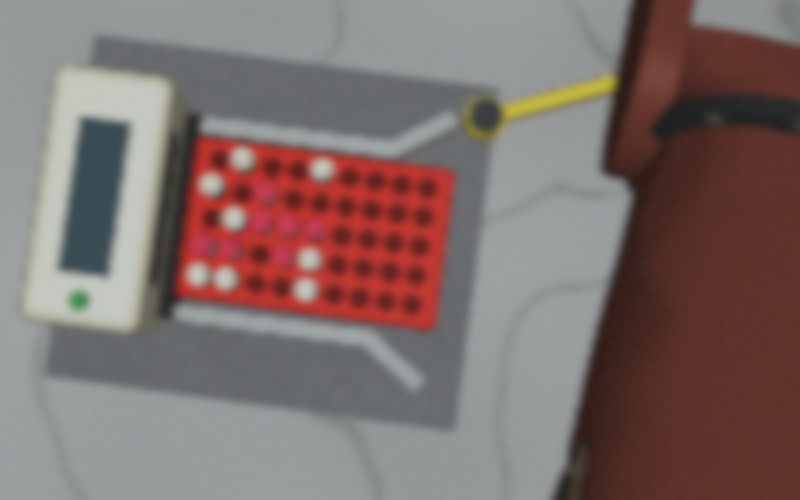

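The rack is home against the stop (185,215) and the gate bar is unmoved. Now I'll sweep the gate shut.

```bash
cat >> h.py <<'E'
Hg=np.array([-94,-86])
def tool(a,back,z):
    post=Hg+121*np.array([-np.sin(a),np.cos(a)]); t=np.array([np.cos(a),np.sin(a)])
    q=post-back*t; return bay(q[0],q[1],z),[180,0,A+np.degrees(a)]
E
python3 - <<'E'
from h import *
p,r=tool(1.95,40,58); move_l(p,r,speed=200); print(wf())
for a in np.arange(1.95,0.04,-0.15):
    p,r=tool(a,20,58); move_l(p,r,speed=70); w=wf(); print(round(a,2),w[2],end=' ')
    if np.linalg.norm(w[2])>15: print("STOP");break
print(wf())
im=get_image("top"); b=im[165:290,200:400][:,:,::-1]
cv2.imwrite("pics/crop6.png",cv2.resize(b,None,fx=4,fy=4,interpolation=cv2.INTER_CUBIC))
E
```

```text
(24.9, array([-191.6, -168.4]), array([-0. , -1. ,  0.9]))
1.95 [0.1 0.5 0.2] 1.8 [-0.3  0.  -0.2] 1.65 [-0.2  0.1  0. ] 1.5 [ 0.4 -0.6  0. ] 1.35 [ 0.9  0.6 -0.3] 1.2 [ 0.8 -0.1 -0.3] 1.05 [-1.1  0.3  0.8] 0.9 [-0.7 -1.5  0.7] 0.75 [ 0.6 -0.7  0.3] 0.6 [-0.4 -0.3 -0.2] 0.45 [ 0.6 -0.6  0.3] 0.3 [-0.4  0.   0.1] 0.15 [-0.1 -0.2  0.3] (30.3, array([-132.1,   30.3]), array([-0.1, -0.2,  0.3]))
```

View pics/crop6.png

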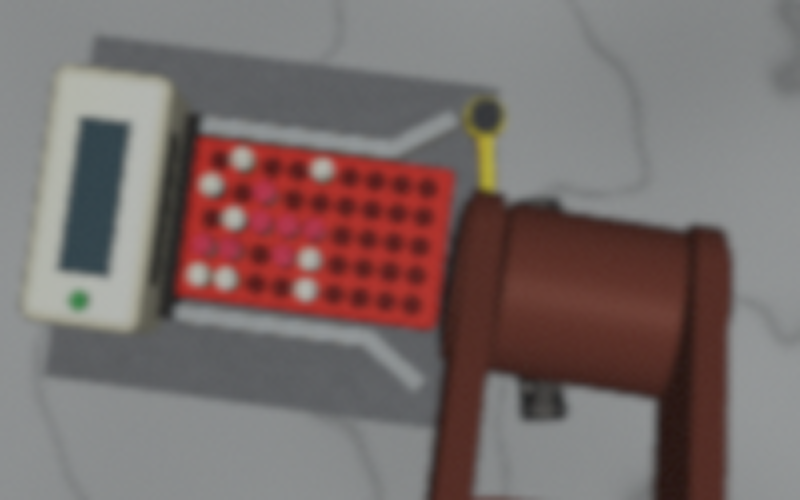

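The gate has swung with the fingers and its bar now hangs at (487,165), nearly shut. I'll finish against its stop under force watch.

Run:
```python
from h import *
u=np.array([np.cos(np.radians(A)),np.sin(np.radians(A))])
back=32
while back>10:
    back-=1.5
    p,r=tool(0,back,58); move_l(p,r,speed=40); F=-get_obs()["wrist_force"][:2]@u; print(back,round(F,1),end='; ')
    if F>8: break
print(wf())
p,r=tool(0,70,58); move_l(p,r,speed=80); p[2]=230; move_l(p,r,speed=250)
goto(bay(-330,60,230),[180,0,A]); print(wf())
im=get_image("top"); b=im[165:290,200:400][:,:,::-1]
s=get_image("side")[140:290,190:390][:,:,::-1]
cv2.imwrite("pics/crop7.png",np.hstack([cv2.resize(b,(400,250)),cv2.resize(s,(400,300))[:250]]))
cv2.imwrite("pics/crop8.png",cv2.resize(b,None,fx=4,fy=4,interpolation=cv2.INTER_CUBIC))
h,=pix("top",bay(-94,-86,35)),; e=pix("top",bay(-94,43,35)); q=pix("top",bay(-94,35,97))
print("shut pred in crop8:",[((x[0]-[200,165])*4).round() for x in (h,e,q)])
```

```text
30.5 0.9; 29.0 0.6; 27.5 1.0; 26.0 0.6; 24.5 -0.7; 23.0 0.1; 21.5 0.1; 20.0 0.7; 18.5 -0.2; 17.0 3.9; 15.5 10.0; (33.2, array([-111.4,   35. ]), array([-1.5, -9.9,  1.5]))
(35.6, array([-329.1,   60.7]), array([ 0.8,  0.2, -0.2]))
shut pred in crop8: [array([487., 117.]), array([460., 324.]), array([466., 309.])]
```

View pics/crop8.png

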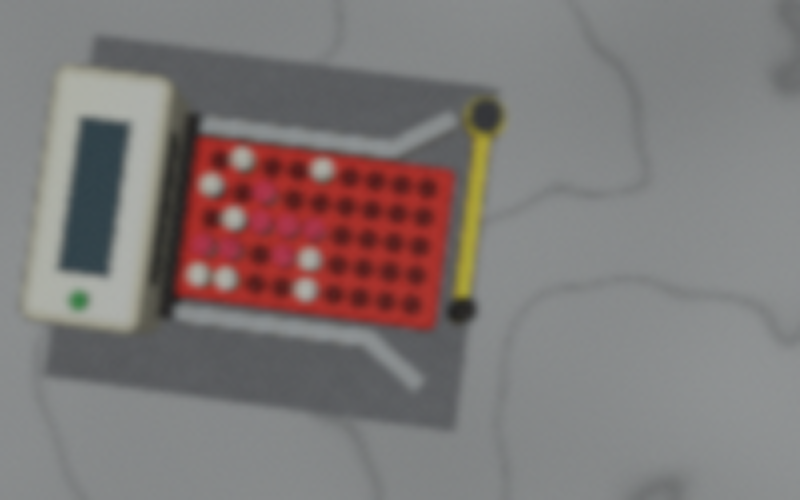

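View pics/crop7.png

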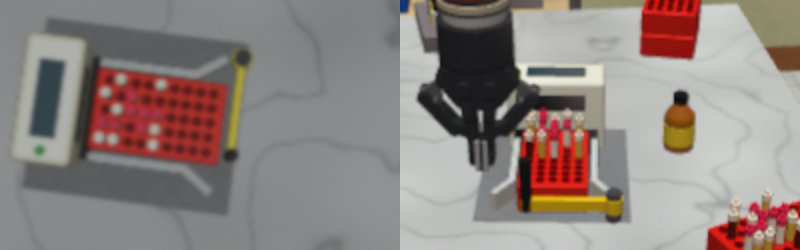

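The gate is shut with its post at (460,310). There is a clear gap to the rack, which is flush on its stop, and the arm is clear of everything. Handing in.

```bash
python3 -c "
from station import *
print(sign_off())"
```

```text
the job is handed in; nothing more can be done
None
```

The red rack is fully home against the end stop, the yellow gate is shut behind it and released, no bystander was touched, and the job was handed in at about 36 s of the 64 s limit.

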